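# Close up a loaded bench-top test kiln

### The job

The test bars are dry, so close the little kiln up for its firing: push its lid down fully shut, press the red catch lever on the front of the lid right down so that its hook sits under the keeper, and push the vent slide on the lid fully shut. Use only your fingertips, pushing lightly: grip and lift nothing, do not slam the lid, and leave the jars and the beaker alone.

Things in the scene. Friction and masses are not known exactly. Their poses are not given: they have to be found in the camera images.
- kiln: Bench-top test kiln, a metal box 190 deep (x) x 200 wide (y) mm, fixed; open rim at z = 150; grey controller on its +y flank (46 more in y, up to z = 134). Origin on the bench under the middle of the metal box; -x is its front (catch, wooden grip), +x its back (lid hinge). Lid shut: top level at z = 187 over x -95..95, y -100..100. Keeper: steel nose on the front face at y = -58, z = 140..148.
- kiln_lid (a joint): Lid angle (rad): 0 = shut on the rim, positive = front edge raised, up to 1.3. A stiff hinge holds it where it is left; 1 to 5 N near the front edge pushes it down. Hinge line parallel to the kiln's y through (101, 0, 153) in the kiln's frame. The lid is 190 x 200 x 36; its top face is 34 above the hinge line when shut. A wooden grip sticks out 40 in front of its front edge from y = 0 to 87.
- lid_press (a point): Point on the lid's bare top face, 30 behind the front edge and 20 to the +y side of the middle: a free place of about 50 (x) x 120 (y) to push on. In the kiln's frame with the lid shut: (-65, 20, 187).
- lid_catch (a joint): Angle of the catch lever against the lid (rad): 0 = closed, red arm level and pointing straight out in front (kiln -x), hook below it reaching under the keeper; positive = arm raised, up to 1.4 (nearly upright). Friction holds it; 2 to 3 N on the red arm moves it. If it is closed while the lid is up, the hook lands on the keeper and the lid cannot shut.
- catch_grip (a point): Centre of the catch's red plastic arm, 45 from its pivot. The red part runs from 20 to 66 from the pivot, 18 wide in y, 12 thick. The pivot axis is parallel to the kiln's y at (-109, -58, 165) in the kiln's frame with the lid shut, i.e. 210 in front of the hinge line and 12 above it.
- vent_slide (a joint): How far the vent slide stands open (m): 0 = shut against its stop over the round 30 mm vent hole, 0.048 = fully open. It runs in two guides (6 high) on the lid's top, along the kiln's y, and shuts by moving in the kiln's -y. Friction about 2 N.
- vent_tab (a point): Middle of the top edge of the vent slide's upright steel tab: 34 wide in x, 3 thick in y, top edge 25 above the lid's top face. It is pushed on its +y side, towards -y. With everything shut it is at (23, -28, 212) in the kiln's frame.
- glaze_jar: White jar with a red screw lid, 64 across, 97 high, standing loose on the bench; origin under its centre.
- oxide_jar: Small clear jar with a yellow lid, 45 across, 100 high, loose; origin under its centre.
- beaker: White plastic beaker, 64 across, 100 high, loose; origin under its centre.

How it is judged:
At the end, for the whole second after the job is handed in: The lid is shut to within 0.025 rad (about 5 mm at its front edge), the catch lever is down to within 0.1 rad of level with its hook under the keeper, and the vent slide is within 4 mm of its stop (value of joint kiln_lid below 0.025 rad and value of joint lid_catch below 0.1 rad and value of joint vent_slide below 0.004 m); the robot touches nothing.
It fails at once if the lid is slammed: it comes down the last bit faster than 2 rad/s (value of joint kiln_lid below 0.1 rad and velocity of joint kiln_lid below -2 rad/s).
It fails at once if the lid is lifted open instead of being pushed shut (past 0.9 rad) (value of joint kiln_lid above 0.9 rad).
It fails at once if the fingers press on the kiln or grip any part of it with more than 40 N (contact force between the fingers and kiln above 40 N).
It fails at once if a jar or the beaker is pushed, carried or knocked more than 25 mm from its place (distance of any of glaze_jar, oxide_jar, beaker from where it was at the start of the episode above 0.025 m).
It also fails if it takes over 54 s, if anything falls off the work surface, if the arm or the gripper's body presses on something with over 40 N, if the wrist force passes 120 N, or if a joint passes its speed limit or range.

### The arm

A 6-joint arm with a two-finger parallel gripper is mounted at the origin on the work surface; the furniture and walls round the work are solid. World frame = base frame: x ahead of the robot, y to its left, z up, the work surface at z = 0. Lengths are in m, angles in rad, forces in N, time in s.
With the tool pointing down it reaches from about 0.35 to 0.875 m from the base axis. Payload 4.2 kg.
Tool frame: the origin (TCP) lies between the finger pads; the fingertips stand 17 mm ahead of it and the grasp point (between the pads) lies 2 mm behind it (env.tip_extent is the z of the fingertips in the tool frame, in m); z points along the fingers, y is the line along which they close (so a half turn about z gives the same grasp; the last joint's range is limited). The gripper opens to 85 mm and grips with 20 to 120 N. Pads are 22 mm wide; open, the fingers measure 114 mm over their backs; the gripper's body (76 mm by 85 mm) begins 54 mm behind the grasp point. The pads swing forward as they close: fully open they stand 13 mm farther back than shut.
Start: joints at [1.373, 0.385, 0.008, 0, -1.194, -0.259], TCP at [0.276, 0.561, 0.248] pointing down, gripper open.
Joint ranges: [-3.14, 3.14], [-1.21, 2.06], [-1.07, 1.41], [-3.16, 2.05], [-2.99, -0.16], [-3.1, 3.1]. Speed limits (rad/s): [2.79, 2.79, 3.14, 3.14, 3.14, 3.14].

### API

Orientations are given as a unit quaternion [w, x, y, z].
In Python, from bench import env gives the robot as it stands.
- The arm moves only by the shell command python3 -m jog 'ROWS' [OPENING] [FORCE]. ROWS is JSON, a list of rows, each a list of 2 entries, a list of its own where there are three numbers: the shift along the tool's x, y, z in mm, then the turn, a rotation vector about the tool's x, y, z in degrees. In form: [[[x, y, z], [ax, ay, az]], ...]. A call has 1 to 5 rows; each row is the pose to reach, as a shift and turn from the pose commanded when the call began, along the tool's axes at that moment; what a row does not reach only later rows make up. A row lasts 1/8 s, in which the tool goes at most 62.5 mm and 10.7 degrees, less where a joint would pass 70% of its speed; a pose out of reach is approached as far as the arm can. A call with a gripper value outside its range is refused whole. OPENING is the opening, from 0 (shut) to 1 (fully open), set as the call begins (- or left out, the last holds). The fingers move at their own pace and stop on an object; FORCE is the grip in N (left out, the last holds). Time passes only in rows, so rows that repeat a pose let the fingers close. It gives the time, the measured TCP pose, the force, the opening and the grip force at its end, in the units of the state.
- env.sense(): the state, without advancing time (a new reading comes with each control period).
- env.grab_frame(name): name is "scene" or "top"; returns the picture (480x640x3 uint8, red, green, blue); there is no depth.
- env.camera_model(name): a dict with "mtx" (3x3 intrinsics, pixels), "k1" (the pictures are not rectified: a ray, as slopes to the right and down, at radius r is drawn at 1 + k1 r^2 times it, then the intrinsics apply), "origin" and "rotation" of the camera in the world. Camera axes: x right, y down, z forward; pixel columns grow to the right and rows downward; lengths in m; the calibration is good to about 2 mm. A picture is of the moment at which its call begins. camera_model takes no time and is no camera call.
- env.sign_off(): hands the job in; it is judged then, once.
The state is a dict: "t": time; "joints": joint angles; "joint_velocities": joint speeds; "effort": joint torques, N m; "eef_pos": TCP position; "ee_rot": TCP orientation; "contact_force": force on the tool from outside, world axes, zero at the start; "wrist_torque": the same for the moment, N m; "width": finger opening in m; "gripper_force": force on a finger pad.
Only numpy, scipy, OpenCV 4.12 (cv2) and the standard library are available. Lean on these libraries where they do the work, as an engineer would, in place of code of your own. Each camera call takes 0.05 s, during which the arm holds its last target. There are 200 camera calls.

## Working session

There is one attempt and no reset: what is moved stays moved. The work goes in short steps, Python scripts to look and compute and a shell command to move; the robot and the scene stay as the last step left them, time stands still between calls to the robot, and variables do not carry over. Pictures are saved under pics/ and viewed, at most 10 in all, crops included, and the job is handed in when it is done.

```bash
mkdir -p pics; python3 - <<'E'
from bench import env
import cv2
for n in("scene","top"):
    cv2.imwrite(f"pics/{n}0.png",env.grab_frame(n)[:,:,::-1]); print(n,env.camera_model(n))
s=env.sense();print(s['t'],s['eef_pos'],s['ee_rot'],s['width'],env.tip_extent)
E
```

```text
scene {'mtx': array([[506.86773108,   0.        , 306.31215057],
       [  0.        , 506.86773108, 242.43730153],
       [  0.        ,   0.        ,   1.        ]]), 'k1': -0.007644565516440799, 'origin': array([ 0.11712305, -0.1681748 ,  1.04663462]), 'rotation': array([-0.21688128,  0.89416124, -0.38054091,  0.09288062])}
top {'mtx': array([[511.88745951,   0.        , 322.33480954],
       [  0.        , 511.88745951, 240.16195196],
       [  0.        ,   0.        ,   1.        ]]), 'k1': -0.14256075829885895, 'origin': array([0.24331118, 0.15716857, 1.22861077]), 'rotation': array([-0.06474662,  0.71416632, -0.69354158,  0.06909718])}
0.1 [0.2754337  0.5604791  0.24732297] [ 9.80420187e-04  9.74011535e-01 -2.26496217e-01 -1.77669862e-04] 0.0850810691715107 0.017
```

View pics/scene0.png

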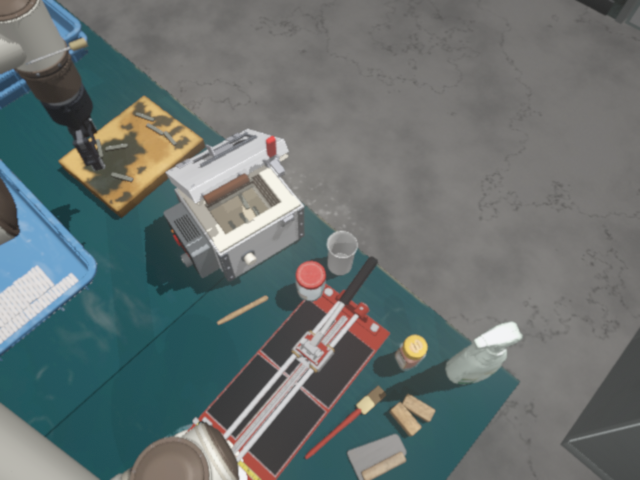

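View pics/top0.png

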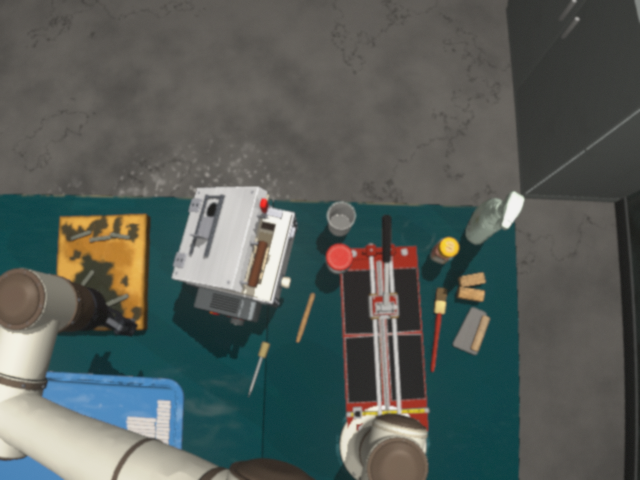

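The scene view shows the kiln at about (240,210) with its lid half up, the catch raised with red at (270,147), the glaze jar at (310,278) and the beaker at (342,250). In the top view the lid top is at about (220,235), red at (264,204), and the controller at (228,303). I'll enlarge both.

```bash
python3 - <<'E'
import cv2
a=cv2.imread("pics/scene0.png")[115:285,150:320]; b=cv2.imread("pics/top0.png")[175:335,165:305]
cv2.imwrite("pics/ca.png",cv2.resize(a,None,fx=3.5,fy=3.5,interpolation=cv2.INTER_CUBIC))
cv2.imwrite("pics/cb.png",cv2.resize(b,None,fx=3.75,fy=3.75,interpolation=cv2.INTER_CUBIC))
E
```

```text
(no output)
```

View pics/ca.png

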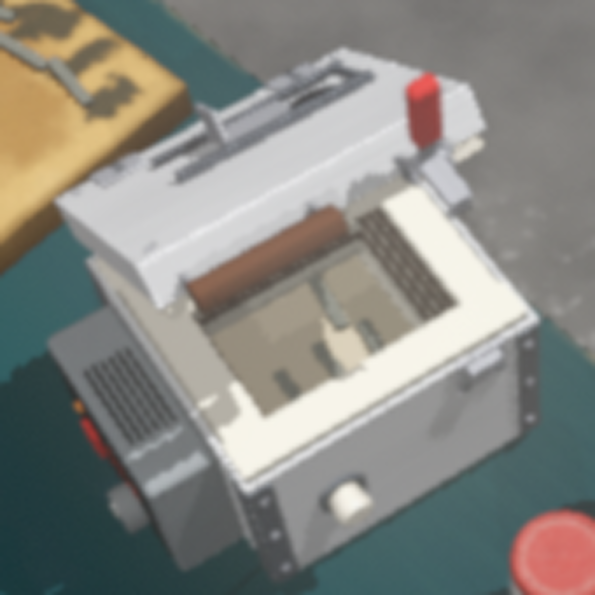

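View pics/cb.png

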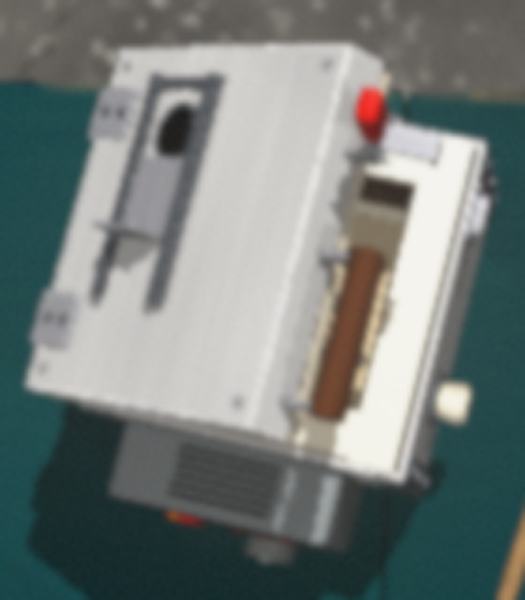

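Crops: in the top view the lid-top corners are at (118,48), (348,45), (248,433), (27,387), the rim front corners at (487,140), (403,483), the vent tab at (127,231) and the red arm at (371,112). The scene crop shows the same features. I'll fit pose and joints to these.

```bash
cat > k.py <<'E'
import numpy as np
from bench import env
from scipy.spatial.transform import Rotation as R
def q(w): return R.from_quat([w[1],w[2],w[3],w[0]])
CM={n:env.camera_model(n) for n in("scene","top")}
def proj(n,P):
    c=CM[n];p=q(c['rotation']).inv().apply(np.atleast_2d(P)-c['origin']);s=p[:,:2]/p[:,2:]
    s=s*(1+c['k1']*(s**2).sum(1,keepdims=True));return s*c['mtx'][0,0]+c['mtx'][:2,2]
def lidpt(p,a):  # shut-frame lid point -> kiln frame (m)
    d=np.array(p,float)-[.101,0,.153];x,z=d[0],d[2]
    return np.array([.101+x*np.cos(a)+z*np.sin(a),d[1],.153-x*np.sin(a)+z*np.cos(a)])
def catchpt(r,b,a): return lidpt([-.109-r*np.cos(b),-.058,.165+r*np.sin(b)],a)
def world(p,k): c,s=np.cos(k[2]),np.sin(k[2]);return np.array([k[0]+c*p[0]-s*p[1],k[1]+s*p[0]+c*p[1],p[2]])
E
cat > fit.py <<'E'
from k import *
from scipy.optimize import least_squares
T=lambda u,v:(165+u/3.75,175+v/3.75); S=lambda u,v:(150+u/3.5,115+v/3.5)
L=lambda x,y,z:('L',(x,y,z)); F=lambda x,y,z:('F',(x,y,z))
obs=[('top',L(.095,-.1,.187),T(118,48)),('top',L(-.095,-.1,.187),T(348,45)),('top',L(-.095,.1,.187),T(248,433)),('top',L(.095,.1,.187),T(27,387)),
('top',F(-.095,-.1,.15),T(487,140)),('top',F(-.095,.1,.15),T(403,483)),('top',('V',0),T(127,231)),('top',('C',.066),T(371,98)),
('scene',F(-.095,-.1,.15),S(540,320)),('scene',F(-.095,.1,.15),S(240,487)),('scene',L(-.095,-.1,.187),S(468,85)),('scene',L(-.095,.1,.187),S(137,262)),('scene',L(.095,.1,.187),S(57,203)),('scene',L(.095,-.1,.187),S(345,48)),('scene',('V',0),S(208,108)),('scene',('C',.066),S(425,80))]
def pt(m,k):
    t,p=m
    if t=='V': p=(.023,-.028+k[4],.212)
    w=catchpt(p,k[5],k[3]) if t=='C' else np.array(p) if t=='F' else lidpt(p,k[3])
    return world(w,k)
f=lambda k:np.concatenate([proj(n,pt(m,k))[0]-o for n,m,o in obs])
r=least_squares(f,[.45,.4,1.4,.5,.04,1.2],loss='soft_l1')
k=r.x;print(k.round(4));print(f(k).reshape(-1,2).round(1).tolist())
np.save('k.npy',k)
for nm,p in dict(press=lidpt((-.065,.02,.187),k[3]),tab=lidpt((.023,-.028+k[4],.212),k[3]),catch=catchpt(.045,k[5],k[3]),pressS=(-.065,.02,.187),tabS=(.023,-.028,.212),tabSopen=(.023,-.028+k[4],.212),catchS=(-.154,-.058,.165)).items(): print(nm,world(np.array(p),k).round(3))
E
python3 fit.py
```

```text
[0.4295 0.3272 1.3723 0.673  0.0375 0.8674]
[[1.5, -0.4], [0.9, -0.9], [0.4, -1.2], [0.1, -0.2], [0.2, 0.5], [0.3, -0.8], [-3.7, -2.1], [-0.3, 1.0], [-0.5, -0.5], [1.5, 1.4], [0.2, -0.5], [-0.7, 0.8], [-0.7, -0.6], [-0.5, 0.3], [-1.1, -0.1], [-0.7, 0.7]]
press [0.408 0.324 0.283]
tab [0.435 0.404 0.248]
catch [0.475 0.26  0.338]
pressS [0.397 0.267 0.187]
tabS [0.462 0.344 0.212]
tabSopen [0.425 0.352 0.212]
catchS [0.456 0.165 0.165]
```

```bash
cat >> k.py <<'E'
def shifts(pts):  # kiln-frame tip points (m) -> shifts in mm in current tool axes; turn to align tool y with kiln -x
    k=np.load('k.npy');s=env.sense();Rt=q(s['ee_rot'])
    tip=s['eef_pos']+Rt.apply([0,0,.017])
    c,n=np.cos(k[2]),np.sin(k[2]);d=tip[:2]-k[:2]
    print('t',round(s['t'],2),'tip kiln mm',(1e3*np.array([c*d[0]+n*d[1],-n*d[0]+c*d[1],tip[2]])).round(1),'F',s['contact_force'].round(1),'w',round(s['width'],4))
    T=np.array([[-n,-c,0],[c,-n,0],[0,0,1]]).T  # placeholder
    X=np.array([n,-c,0]);Y=np.array([-c,-n,0]);Z=np.array([0,0,-1.])
    G=R.from_matrix(np.c_[X,Y,Z]);print('turn',np.degrees((Rt.inv()*G).as_rotvec()).round(1))
    for p in pts:
        w=world(np.array(p),k)-Z*.017  # TCP with tool down
        print(np.round(p,3),(1e3*Rt.inv().apply(w-s['eef_pos'])).round(1))
E
sed -i '/placeholder/d' k.py
python3 - <<'E'
from k import *
k=np.load('k.npy')
shifts([(.23,.05,.34)]+[lidpt((-.07,.02,.187+h),k[3]) for h in(.06,.03)])
E
```

```text
t 0.1 tip kiln mm [198.3 197.1 230.3] F [-0.   1.4 -0.4] w 0.0851
turn [  0.1   0.  -14.8]
[0.23 0.05 0.34] [ 134.1  -68.  -109.8]
[0.026 0.02  0.333] [ 215.3  121.6 -102.5]
[0.007 0.02  0.31 ] [220.1 139.7 -79. ]
```

```bash
python3 -m jog '[[[0,0,-60],[0,0,-7]],[[0,0,-110],[0,0,-14.8]],[[50,20,-115],[0,0,-14.8]],[[100,50,-115],[0,0,-14.8]],[[140,80,-115],[0,0,-14.8]]]' 0 20 && python3 - <<'E'
from k import *
k=np.load('k.npy')
shifts([lidpt((-.07,.02,.187+h),k[3]) for h in(.06,.03,.015)])
E
```

```text
t: 0.72
eef_pos: [0.3667, 0.4257, 0.3628]
ee_rot: [0.0, 0.995, -0.099, -0.0]
contact_force: [0.3, 0.4, 0.6]
width: -0.0001
gripper_force: 0.0
t 0.72 tip kiln mm [ 84.1  81.  345.8] F [0.3 0.4 0.6] w -0.0001
turn [ 0.1  0.  -0. ]
[0.026 0.02  0.333] [61.1 58.2 12.7]
[0.007 0.02  0.31 ] [61.1 76.9 36.2]
[-0.002  0.02   0.298] [61.1 86.3 47.9]
```

```bash
python3 -m jog '[[[35,30,5],[0,0,0]],[[61,60,10],[0,0,0]],[[61,77,32],[0,0,0]],[[61,84,44],[0,0,0]],[[61,84,44],[0,0,0]]]' && python3 - <<'E'
from k import *
shifts([lidpt((-.07,.02,.187),a) for a in(.67,.55,.45,.35,.25,.18,.12,.07,.03,0)])
E
```

```text
t: 1.35
eef_pos: [0.4089, 0.3327, 0.3185]
ee_rot: [0.001, 0.995, -0.099, -0.0]
contact_force: [0.9, -0.2, -0.4]
width: -0.0001
gripper_force: 0.0
t 1.35 tip kiln mm [  1.3  21.4 301.5] F [ 0.9 -0.2 -0.4] w -0.0001
turn [0.1 0.  0. ]
[-0.012  0.02   0.286] [ 1.4 13.2 15.7]
[-0.027  0.02   0.271] [ 1.4 28.2 30.2]
[-0.038  0.02   0.258] [ 1.4 39.4 43.6]
[-0.048  0.02   0.244] [ 1.4 49.2 58. ]
[-0.056  0.02   0.228] [ 1.4 57.4 73.3]
[-0.061  0.02   0.217] [ 1.4 62.3 84.5]
[-0.065  0.02   0.207] [ 1.4 65.8 94.4]
[-0.067  0.02   0.199] [  1.4  68.3 102.7]
[-0.069  0.02   0.192] [  1.4  70.  109.5]
[-0.07   0.02   0.187] [  1.4  71.1 114.6]
```

```bash
python3 -m jog '[[[0,7,8],[0,0,0]],[[0,13,16],[0,0,0]],[[0,21,23],[0,0,0]],[[0,28,30],[0,0,0]],[[0,34,37],[0,0,0]]]' ; python3 -m jog '[[[0,6,7],[0,0,0]],[[0,11,14],[0,0,0]],[[0,15,21],[0,0,0]],[[0,19,28],[0,0,0]],[[0,23,36],[0,0,0]]]' && python3 - <<'E'
from k import *
shifts([lidpt((-.07,.02,.187),a) for a in(.25,.18,.12,.07,.03,0)])
E
```

```text
t: 1.98
eef_pos: [0.4025, 0.2993, 0.2819]
ee_rot: [-0.0, 0.995, -0.099, 0.0]
contact_force: [0.5, 0.9, 0.9]
width: -0.0001
gripper_force: 0.7
t: 2.6
eef_pos: [0.3979, 0.2767, 0.2458]
ee_rot: [0.0, 0.995, -0.099, -0.0]
contact_force: [0.5, 0.6, 0.7]
width: -0.0001
gripper_force: 0.5
t 2.6 tip kiln mm [-55.8  21.1 228.8] F [0.5 0.6 0.7] w -0.0001
turn [0. 0. 0.]
[-0.056  0.02   0.228] [1.1 0.5 0.6]
[-0.061  0.02   0.217] [ 1.1  5.4 11.7]
[-0.065  0.02   0.207] [ 1.1  8.9 21.6]
[-0.067  0.02   0.199] [ 1.1 11.4 29.9]
[-0.069  0.02   0.192] [ 1.1 13.1 36.7]
[-0.07   0.02   0.187] [ 1.1 14.2 41.8]
```

```bash
python3 -m jog '[[[0,3,6],[0,0,0]],[[0,5,11],[0,0,0]],[[0,7,16],[0,0,0]],[[0,9,21],[0,0,0]],[[0,10,26],[0,0,0]]]' ; python3 -m jog '[[[0,1,3],[0,0,0]],[[0,2,6],[0,0,0]],[[0,2,9],[0,0,0]],[[0,3,12],[0,0,0]],[[0,3,15],[0,0,0]]]' && python3 - <<'E'
from k import *
import cv2
shifts([(-.07,.02,.187)])
a=env.grab_frame("scene")[115:285,150:320]; b=env.grab_frame("top")[175:345,165:335]
cv2.imwrite("pics/c1.png",cv2.resize(cv2.hconcat([a,b])[:,:,::-1],None,fx=2.3,fy=2.3,interpolation=cv2.INTER_CUBIC))
E
```

```text
t: 3.22
eef_pos: [0.396, 0.2669, 0.22]
ee_rot: [0.0, 0.995, -0.099, -0.0]
contact_force: [-0.5, -0.9, 0.2]
width: -0.0001
gripper_force: 0.4
t: 3.85
eef_pos: [0.3954, 0.2642, 0.2051]
ee_rot: [0.0, 0.995, -0.099, -0.0]
contact_force: [-0.6, 0.3, 1.3]
width: 0.0001
gripper_force: 0.3
t 3.85 tip kiln mm [-68.5  21.1 188.1] F [-0.6  0.3  1.3] w 0.0001
turn [ 0.  0. -0.]
[-0.07   0.02   0.187] [1.1 1.5 1.1]
```

View pics/c1.png

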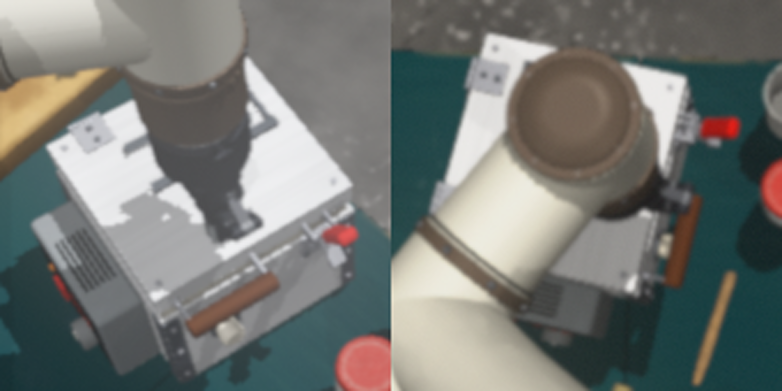

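The lid is nearly shut and the catch arm is still raised, with red at (340,233) left and (720,128) right. I'll press the last bit until the force rises.

```bash
python3 -m jog '[[[0,0,1],[0,0,0]],[[0,0,2],[0,0,0]],[[0,0,2],[0,0,0]]]' ; python3 -m jog '[[[0,0,1],[0,0,0]],[[0,0,1],[0,0,0]],[[0,0,1],[0,0,0]]]'
```

```text
t: 4.32
eef_pos: [0.3955, 0.2644, 0.2041]
ee_rot: [-0.0, 0.995, -0.099, 0.0]
contact_force: [-2.7, 0.1, 5.1]
width: -0.0001
gripper_force: 2.6
t: 4.7
eef_pos: [0.3955, 0.2644, 0.204]
ee_rot: [-0.0, 0.995, -0.099, 0.0]
contact_force: [-3.9, -1.7, 10.4]
width: -0.0003
gripper_force: 5.2
```

Bottomed at tip z = 187 with about 10 N: the lid is shut. Next is the catch.

```bash
python3 -m jog '[[[0,0,-30],[0,0,0]],[[0,0,-63],[0,0,0]],[[40,40,-63],[0,0,0]],[[79,81,-63],[0,0,0]],[[79,81,-63],[0,0,0]]]' ; python3 -m jog '[[[0,0,10],[0,0,0]],[[0,0,20],[0,0,0]],[[0,0,28],[0,0,0]],[[0,0,34],[0,0,0]],[[0,0,40],[0,0,0]]]' && python3 - <<'E'
from k import *
shifts([(-.15,-.058,.172)])
E
```

```text
t: 5.32
eef_pos: [0.458, 0.1669, 0.265]
ee_rot: [0.0, 0.995, -0.102, -0.0]
contact_force: [0.2, 0.7, 0.2]
width: 0.0
gripper_force: 0.0
t: 5.95
eef_pos: [0.4563, 0.1666, 0.2272]
ee_rot: [0.004, 0.995, -0.098, -0.0]
contact_force: [-3.2, -16.9, 18.1]
width: -0.0001
gripper_force: 15.0
t 5.95 tip kiln mm [-152.3  -57.9  210.2] F [ -3.2 -16.9  18.1] w -0.0001
turn [ 0.5 -0.   0.2]
[-0.15  -0.058  0.172] [ 0.1 -2.5 38.2]
```

The reaction pushes the tool outward, so I'm on the arm's end rather than its upper face. I'll back off and look.

```bash
python3 -m jog '[[[0,0,-20],[0,0,0]],[[0,0,-40],[0,0,0]],[[0,0,-62],[0,0,0]],[[-40,-60,-62],[0,0,0]],[[-80,-100,-62],[0,0,0]]]' && python3 - <<'E'
from k import *
import cv2
shifts([(-.095,-.058,.24)])
a=env.grab_frame("scene")[120:260,200:340]; b=env.grab_frame("top")[170:310,190:330]
for n in("scene","top"): print(n,[(bb,proj(n,[world(catchpt(r,bb,0),np.load('k.npy')) for r in(.02,.066)]).round().tolist()) for bb in(.6,.87,1.1)])
cv2.imwrite("pics/c2.png",cv2.resize(cv2.hconcat([a,b])[:,:,::-1],None,fx=2.8,fy=2.8,interpolation=cv2.INTER_CUBIC))
E
```

```text
t: 6.58
eef_pos: [0.3995, 0.2818, 0.2872]
ee_rot: [-0.0, 0.995, -0.1, 0.0]
contact_force: [0.1, 0.5, -0.4]
width: -0.0003
gripper_force: 0.0
t 6.58 tip kiln mm [-50.4  20.5 270.2] F [ 0.1  0.5 -0.4] w -0.0003
turn [-0.  -0.  -0.1]
[-0.095 -0.058  0.24 ] [78.5 44.5 30.2]
scene [(0.6, [[295.0, 220.0], [306.0, 228.0]]), (0.87, [[294.0, 218.0], [302.0, 220.0]]), (1.1, [[293.0, 216.0], [299.0, 213.0]])]
top [(0.6, [[304.0, 232.0], [322.0, 233.0]]), (0.87, [[302.0, 231.0], [316.0, 231.0]]), (1.1, [[300.0, 231.0], [310.0, 229.0]])]
```

View pics/c2.png

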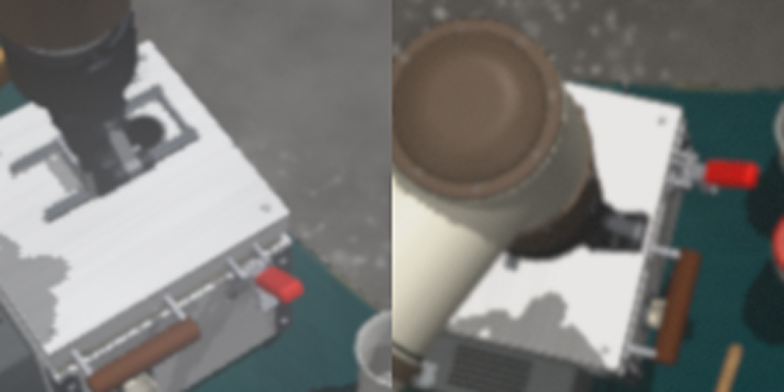

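The red arm runs from (262,272) to (300,290), which puts it at about 0.68 rad. The push did lower it, and the sideways force was friction from the arm end sliding out, so I'll follow the arc instead.

```bash
python3 -m jog '[[[40,50,0],[0,0,0]],[[79,98,0],[0,0,0]],[[79,98,25],[0,0,0]],[[79,98,45],[0,0,0]],[[79,98,56],[0,0,0]]]' ; python3 -m jog '[[[0,1,4],[0,0,0]],[[0,3,8],[0,0,0]],[[0,5,12],[0,0,0]],[[0,7,16],[0,0,0]],[[0,9,19],[0,0,0]]]' && python3 - <<'E'
from k import *
shifts([(-.17,-.058,.171)])
E
```

```text
t: 7.3
eef_pos: [0.4578, 0.1681, 0.23]
ee_rot: [0.001, 0.995, -0.099, -0.001]
contact_force: [0.3, -0.3, 0.4]
width: 0.0002
gripper_force: 0.0
t: 7.92
eef_pos: [0.4567, 0.1598, 0.2122]
ee_rot: [-0.0, 0.995, -0.099, 0.0]
contact_force: [0.2, -0.3, 1.9]
width: -0.0
gripper_force: 0.9
t 7.92 tip kiln mm [-158.8  -59.6  195.2] F [ 0.2 -0.3  1.9] w -0.0
turn [-0. -0.  0.]
[-0.17  -0.058  0.171] [-1.6 11.2 24.2]
```

```bash
python3 -m jog '[[[0,2,5],[0,0,0]],[[0,4,10],[0,0,0]],[[0,5,15],[0,0,0]],[[0,6,19],[0,0,0]],[[0,7,22],[0,0,0]]]' ; python3 -m jog '[[[0,0,2],[0,0,0]],[[0,0,3],[0,0,0]],[[0,0,3],[0,0,0]]]'; python3 -m jog '[[[0,0,1],[0,0,0]],[[0,0,2],[0,0,0]],[[0,0,2],[0,0,0]]]' && python3 - <<'E'
from k import *
shifts([(-.17,-.058,.171)])
E
```

```text
t: 8.55
eef_pos: [0.4552, 0.1532, 0.19]
ee_rot: [-0.0, 0.995, -0.099, 0.0]
contact_force: [-0.7, 0.2, 1.2]
width: 0.0001
gripper_force: 0.6
t: 8.93
eef_pos: [0.4552, 0.153, 0.1877]
ee_rot: [-0.0, 0.995, -0.099, 0.0]
contact_force: [-0.8, -1.1, 4.0]
width: -0.0001
gripper_force: 2.0
t: 9.3
eef_pos: [0.4554, 0.153, 0.1871]
ee_rot: [-0.0, 0.995, -0.099, 0.001]
contact_force: [-3.5, -0.2, 11.2]
width: -0.0003
gripper_force: 5.8
t 9.3 tip kiln mm [-165.7  -59.7  170.1] F [-3.5 -0.2 11.2] w -0.0003
turn [-0.  -0.1  0. ]
[-0.17  -0.058  0.171] [-1.7  4.3 -0.9]
```

The catch bottomed level at z = 170. Now the vent slide.

```bash
python3 -m jog '[[[0,0,-40],[0,0,0]],[[0,0,-90],[0,0,0]],[[-40,-45,-90],[0,0,0]],[[-75,-90,-90],[0,0,0]],[[-105,-130,-90],[0,0,0]]]' ; python3 -m jog '[[[0,-40,0],[0,0,0]],[[0,-59,0],[0,0,0]],[[0,-59,25],[0,0,0]],[[0,-59,55],[0,0,0]],[[0,-59,55],[0,0,0]]]' && python3 - <<'E'
from k import *
import cv2
shifts([(.023,.03,.199),(.023,-.0155,.199)])
a=env.grab_frame("scene")[100:260,180:340]; b=env.grab_frame("top")[170:330,180:340]
cv2.imwrite("pics/c3.png",cv2.resize(cv2.hconcat([a,b])[:,:,::-1],None,fx=2.5,fy=2.5,interpolation=cv2.INTER_CUBIC))
E
```

```text
t: 9.93
eef_pos: [0.3764, 0.3021, 0.275]
ee_rot: [0.0, 0.995, -0.099, -0.0]
contact_force: [1.0, -0.1, 0.0]
width: -0.0001
gripper_force: 0.0
t: 10.55
eef_pos: [0.3885, 0.3569, 0.2177]
ee_rot: [0.003, 0.995, -0.1, -0.002]
contact_force: [-0.4, -0.6, 0.7]
width: -0.0003
gripper_force: 0.0
t 10.55 tip kiln mm [ 21.   46.1 200.7] F [-0.4 -0.6  0.7] w -0.0003
turn [ 0.4  0.2 -0.1]
[0.023 0.03  0.199] [16.1 -2.   1.7]
[ 0.023 -0.016  0.199] [61.6 -2.   1.6]
```

View pics/c3.png

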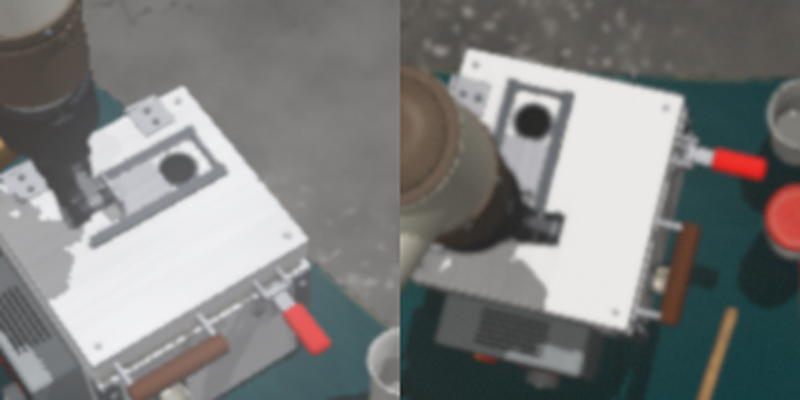

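The lid is flat, the red arm is level, from (285,300) to (328,350) left, and the finger stands on the +y side of the tab in line with the guides. Now push the slide.

```bash
python3 -m jog '[[[8,0,1],[0,0,0]],[[16,-2,1],[0,0,0]],[[24,-2,1],[0,0,0]],[[32,-2,1],[0,0,0]],[[39,-2,1],[0,0,0]]]' ; python3 -m jog '[[[5,0,0],[0,0,0]],[[10,0,0],[0,0,0]],[[15,0,0],[0,0,0]],[[19,0,0],[0,0,0]],[[21,0,0],[0,0,0]]]' && python3 - <<'E'
from k import *
shifts([(.023,-.0155,.199)])
E
```

```text
t: 11.28
eef_pos: [0.4284, 0.3532, 0.2195]
ee_rot: [-0.0, 0.995, -0.099, -0.0]
contact_force: [-1.5, 1.1, 1.3]
width: 0.0002
gripper_force: 1.1
t: 11.9
eef_pos: [0.4488, 0.3489, 0.2192]
ee_rot: [0.0, 0.995, -0.099, -0.0]
contact_force: [-1.7, 2.0, 1.1]
width: 0.0002
gripper_force: 1.0
t 11.9 tip kiln mm [ 25.1 -14.6 202.2] F [-1.7  2.   1.1] w 0.0002
turn [ 0.  0. -0.]
[ 0.023 -0.016  0.199] [0.9 2.1 3.2]
```

```bash
python3 -m jog '[[[1,0,0],[0,0,0]],[[2,0,0],[0,0,0]],[[2,0,0],[0,0,0]]]'; python3 -m jog '[[[1,0,0],[0,0,0]],[[2,0,0],[0,0,0]],[[2,0,0],[0,0,0]]]'
```

```text
t: 12.28
eef_pos: [0.4496, 0.3487, 0.2192]
ee_rot: [0.0, 0.995, -0.099, -0.001]
contact_force: [-5.4, 1.7, 1.1]
width: 0.0001
gripper_force: 2.7
t: 12.65
eef_pos: [0.4498, 0.3487, 0.2193]
ee_rot: [0.0, 0.995, -0.099, -0.002]
contact_force: [-11.6, 3.3, 4.9]
width: -0.0002
gripper_force: 6.1
```

At the stop, with force rising and no further motion. I'll back off and look once more.

```bash
python3 -m jog '[[[-15,0,0],[0,0,0]],[[-30,0,0],[0,0,0]],[[-40,0,-40],[0,0,0]],[[-60,-40,-90],[0,0,0]],[[-90,-80,-110],[0,0,0]]]' ; python3 -m jog '[[[-40,-40,0],[0,0,0]],[[-60,-80,0],[0,0,0]],[[-60,-80,0],[0,0,0]]]' && python3 - <<'E'
from k import *
import cv2
shifts([])
k=np.load('k.npy')
for n in("scene","top"): print(n,'tab/catch tip expected',proj(n,[world(np.array(p),k) for p in((.023,-.028,.212),(-.175,-.058,.165))]).round().tolist())
a=env.grab_frame("scene")[100:260,180:340]; b=env.grab_frame("top")[170:330,180:340]
cv2.imwrite("pics/c4.png",cv2.resize(cv2.hconcat([a,b])[:,:,::-1],None,fx=2.5,fy=2.5,interpolation=cv2.INTER_CUBIC))
E
```

```text
t: 13.28
eef_pos: [0.3802, 0.4451, 0.3328]
ee_rot: [-0.002, 0.995, -0.1, 0.002]
contact_force: [-0.2, 1.7, -0.1]
width: -0.0002
gripper_force: 0.0
t: 13.65
eef_pos: [0.3352, 0.5367, 0.3277]
ee_rot: [0.001, 0.995, -0.097, -0.0]
contact_force: [-0.3, -0.5, 0.1]
width: -0.0
gripper_force: 0.0
t 13.65 tip kiln mm [186.8 133.8 310.7] F [-0.3 -0.5  0.1] w -0.0
turn [ 0.1 -0.   0.2]
scene tab/catch tip expected [[241.0, 166.0], [309.0, 241.0]]
top tab/catch tip expected [[229.0, 226.0], [327.0, 238.0]]
```

View pics/c4.png

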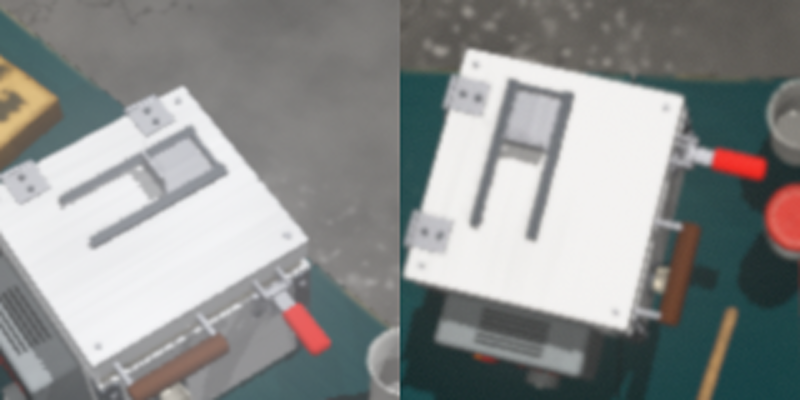

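The vent hole is covered with the slide against its stop, the red arm tip is at (309,239) against (309,241) expected for level, and the lid is flat. I'm handing in.

```bash
python3 -c "
from bench import env
print(env.sign_off())"
```

```text
the job is handed in; nothing more can be done
None
```

I pushed the lid shut, pressed the catch level and closed the vent slide; in the last picture all three look shut and the arm is clear, and I've handed the job in at about 14 s (no verdict came back).

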